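# Close the gauge carton and hold the clamp bar at the mark

## Robot

A 6-joint arm with a two-finger parallel gripper is mounted at the origin on the work surface. World frame = base frame: x ahead of the robot, y to its left, z up, the work surface at z = 0. Lengths are in m, angles in degrees, forces in N, time in s.
With the tool pointing down it reaches from about 0.4 to 0.825 m from the base axis. Payload 7 kg.
Tool frame: the origin (TCP) lies on the mounting face of the last link; the fingertips stand 178 mm ahead of it and the grasp point (between the pads) lies 159 mm ahead of it (ctrl.tip_extent is the distance from the TCP to the fingertips, in m); z points along the fingers, y is the direction in which the jaws open and shut (so a half turn about z gives the same grasp; the last joint's range is limited). The gripper opens to 88 mm and grips with 3 to 60 N. Pads are 19 mm wide; open, the fingers measure 130 mm over their backs; the gripper's body (78 mm by 193 mm) begins 47 mm behind the grasp point.
Start: joints at [82.684, 20.546, 0.682, 0, -70.136, -16.507], TCP at [0.273, 0.617, 0.405] pointing down, gripper open.
Joint ranges: [-176.03, 176.03], [-82.01, 121.73], [-58.28, 71.71], [-173.87, 95.51], [-174.79, -0.11], [-173.66, 173.66]. Speed limits (degrees/s): [136.94, 136.94, 172.46, 180, 180, 180].

## Interface

Orientations are given as [roll, pitch, yaw] about the fixed x, y, z axes, in that order (R = Rz(yaw) Ry(pitch) Rx(roll)).
In Python, from plant import ctrl gives the robot as it stands. The module is installed in compiled form; this text tells all that it offers.
- The arm moves only by the tool carry_out, never from a script. Its argument "moves" is text: rows parted by semicolons, each of 7 numbers parted by spaces: the finger opening in m, from 0 to 0.0876, then the shift along the tool's x, y, z in m, then the turn, a rotation vector about the tool's x, y, z in rad. A call has 1 to 20 rows; each row is the pose to reach, as a shift and turn from the pose commanded when the call began, along the tool's axes at that moment; what a row does not reach only later rows make up. A row lasts 1/10 s, in which the tool goes at most 50 mm and 8.59 degrees, less where a joint would pass 70% of its speed; a pose out of reach is approached as far as the arm can. A call with a gripper value outside its range is refused whole. The fingers move at their own pace and stop on an object; the grip force is fixed at half the most. Time passes only in rows, so rows that repeat a pose let the fingers close. It gives the time, the measured TCP pose, the force and the opening at its end, in the units of the state.
- ctrl.get_obs(): the state, without advancing time (a new reading comes with each control period).
- ctrl.snapshot(name): name is "side" or "top"; returns a dict with "image" (480x640x3 uint8, red, green, blue), "K" (3x3 intrinsics, pixels), "R" (3x3) and "t" (3): a world point X has camera coordinates R X + t. Camera axes: x right, y down, z forward; pixel columns grow to the right and rows downward; lengths in m; the calibration is good to about 2 mm. A picture is of the moment at which its call begins. There is no depth.
- ctrl.close_job(): hands the job in, once; it reports no verdict.
Trained networks look in a picture, given as the dict that the camera call returned (one of the last four; its "shot" number tells which), for a name from the list of things; names that differ only in an ending like _2 or _b are one class to them, and where a whole thing is asked for, a point or a joint stands for the part that bears it (a point fixed in the world has none). Each returns a list of dicts, best first, with "confidence" (0 to 1); they miss things now and then, are a little off and sometimes report something else, mostly with a low value. They report only what shows in the picture. A call takes as long as a camera call.
- ctrl.recognise(picture, label): "extent" ([left, top, right, bottom] in pixels, round what is visible of it).
- ctrl.trace(picture, label): "region" (480x640 bool, what is visible of it) and "extent" ([left, top, right, bottom] in pixels, round what is visible of it).
- ctrl.mark_of(picture, label): "at" ([row, column] in pixels: a listed point, or the origin of a listed thing).
The state is a dict: "clock": time; "joint_pos": joint angles; "qvel": joint speeds; "tau": joint torques, N m; "tool_pos": TCP position; "orientation": TCP orientation; "force": force on the tool from outside, world axes, zero at the start; "moment": the same for the moment, N m; "opening": finger opening in m.
Only numpy, scipy, OpenCV 4.12 (cv2) and the standard library are available. Lean on these libraries where they do the work, as an engineer would, in place of code of your own. Each camera call takes 0.05 s, during which the arm holds its last target.

## Task

Close the carton in the packing jig for taping: fold the short flap down flat first, then the long flap down flat over it. Then pull the jig's spring-return hold-down bar by its upright handle out over the closed flaps until its pointer stands over the ridge of the mark clip on the fence, and finish while still holding it there with the gripper: it springs back if let go. Leave everything else on the granite where it is.

Things in the scene. Friction and masses are not known exactly. Their poses are not given: they have to be found in the camera images.
- jig: Grey carton-closing jig, fixed; base plate 200 (x) x 300 (y) x 12 mm, y -100 to +200. Origin on the table under the carton's centre; z up, y along the hold-down's rod, x across the carton. Open cardboard carton fixed on it: 120 (x) x 150 (y) mm, walls from z 12 to 87. Fence with scale along y at x 63 to 79, y -90 to 125, top z 70; low stop at x -63 to -79, top z 42.
- housing (a point): Front (jig -y) end of the hold-down's steel tube housing, on its axis: jig (0, 145, 106) mm, axes as the jig's. The tube is 24 mm thick and runs 150 mm from here along jig +y, on a grey column.
- short_flap_hinge (a point): Fixed point at the middle of the short flap's hinge line, at jig (-60, 0, 89) mm; axes as the jig's. The hinge line runs along jig y on the carton's -x rim. The short flap is a 4 mm thick cardboard panel (this point is at mid thickness), 146 mm along the hinge and 50 mm from hinge to free edge.
- long_flap_hinge (a point): Fixed point at the middle of the long flap's hinge line, at jig (60, 0, 94) mm; axes as the jig's. The hinge line runs along jig y on the carton's +x rim. Cardboard panel 4 mm thick (this point at mid thickness), 146 mm along the hinge, 85 mm from hinge to free edge; shut, it lies 1 mm above the short flap, overlapping it by 15 mm.
- short_flap (a joint): Angle of the short flap, rad: 0 = shut, lying flat with its free edge towards jig +x; pi/2 = upright; more = leaning outwards to jig -x (at most 2.2). It stays where it is left; a push of about 3 N folds it.
- long_flap (a joint): Angle of the long flap, rad: 0 = shut, lying flat with its free edge towards jig -x; pi/2 = upright; more = leaning outwards to jig +x (at most 2.2). It stays where it is left; a push of about 3 N folds it.
- hold_down (a joint): Travel of the spring-return hold-down bar, m: 0 = sprung back, grows as it is pulled towards jig -y, at most 0.115. The spring pulls back with about 3 N at 0 plus 60 N/m.
- handle (a point): Centre of the hold-down's upright black handle block, 30 (jig x) x 20 (jig y) x 52 mm high; moves with the bar; sprung back it is at jig (0, 100, 143) mm, 45 mm before the housing. It stands on a flat steel crossbar, 24 mm wide in y, jig x -35 to +80, z 102 to 110 mm (6 mm above the shut long flap).
- pointer (a point): Lower tip of the pointer, a 3 mm thick steel blade hanging from the +x end of the crossbar over the fence; it moves with the bar, sprung back it is at jig (71, 100, 82) mm. It is level in y with the handle's centre.
- mark (a point): The mark: top of the thin dark ridge (2 mm thick, across the fence) in the middle of a small steel saddle clip, 16 mm long, clamped on the fence; z 76 mm; axes as the jig's. Its place along the fence differs from job to job.
- tape_roll: Bystander: clear roll of tape lying flat, 90 mm across, 48 mm high; origin under its centre.
- parallel: Bystander: dark steel bar 160 x 30 x 50 mm high; origin under its centre.
- ring_gauge: Bystander: steel ring 70 mm across, 22 mm high; origin under its centre.
- ref_sphere: Bystander: white 25 mm ball on a steel stand, foot 56 mm across, 77 mm high; origin under its centre.
- screwdriver: Bystander: screwdriver lying on the table, about 200 mm long, handle to its -x end.
- jar: Bystander: small white jar, 60 mm across, 75 mm high; origin under its centre.
- tray: Bystander: empty grey tray 140 x 100 x 30 mm; origin under its centre.

How it is judged (in metres and radians):
On the way, in this order (a step that is already met when the one before it is completed fails the run):
1. the short flap is folded flat while the long flap is still open (value of joint short_flap below 0.12 rad and value of joint long_flap above 0.6 rad), for 0.1 s.
2. the long flap is folded flat over the shut short flap, before the hold-down is pulled out (value of joint each of short_flap, long_flap below 0.12 rad and value of joint hold_down below 0.02 m), for 0.1 s.
At the end, for the whole second after the job is handed in: Both flaps lie flat (each within 0.12 rad of shut), the pointer stands over the mark's ridge within 5 mm along the fence, the bar is still, and the gripper's fingers are still holding it against its spring (contact force over 1.5 N) (value of joint each of short_flap, long_flap below 0.12 rad and y of pointer in the frame of mark between -0.005 and 0.005 m and contact force between the fingers and hold_down above 1.5 N and velocity of joint hold_down between -0.01 and 0.01 m/s); the arm keeps its last pose, push and grip.
It fails at once if a bystander was moved by more than 30 mm (distance of any of tape_roll, parallel, ring_gauge, ref_sphere, screwdriver, jar, tray from where it was at the start of the episode above 0.03 m).
It fails at once if a standing bystander was tipped over (angle between any of jar, ref_sphere, parallel, tape_roll's own z axis and vertical above 0.5 rad).
It also fails if it takes over 51 s, if anything falls off the work surface, if the arm or the gripper's body presses on something with over 40 N, if the wrist force passes 120 N, or if a joint passes its speed limit or range.

## Working session

There is one attempt and no reset: what is moved stays moved. The work goes in short steps, Python scripts to look and compute and a tool call to move; the robot and the scene stay as the last step left them, time stands still between calls to the robot, and variables do not carry over. Pictures are saved under pics/ and viewed, and the job is handed in when it is done.

Besides the shell and the picture viewer there is one more tool, called after ">>>" by a JSON object that holds its "op" and its "data", one argument or row to a line. carry_out: Moves the arm, as the interface text tells. Its arguments: {"type":"object","properties":{"moves":{"type":"string"}},"required":["moves"]}

```bash
mkdir -p pics; cat > h.py <<'E'
import numpy as np, cv2
from plant import ctrl
from scipy.spatial.transform import Rotation as Ro
def snap(n,f):
    p=ctrl.snapshot(n); cv2.imwrite('pics/'+f,p['image'][:,:,::-1]); return p
def proj(p,X):
    c=np.asarray(X)@np.array(p['R']).T+p['t']; q=c@np.array(p['K']).T; return q[...,:2]/q[...,2:]
E
python3 - <<'E'
from h import *
o=ctrl.get_obs(); print(o)
for n in('side','top'):
    p=snap(n,n+'0.png'); print(n,p['K'],p['R'],p['t'])
    for l in ['jig','housing','short_flap_hinge','long_flap_hinge','handle','pointer','mark']:
        print(l,[(np.round(r['at']),round(r['confidence'],2)) for r in ctrl.mark_of(p,l)][:3])
E
```

```text
{'clock': 0.0, 'joint_pos': array([ 8.26831945e+01,  2.05890921e+01,  6.30896458e-01, -2.09399408e-02,
       -7.01372887e+01, -1.65065113e+01]), 'qvel': array([ 0.11429672, -0.02931894, -0.07521542, -0.07233824,  0.07275326,
        0.07500964]), 'tau': array([-1.30442904e-04, -5.82711482e+01,  2.93071997e+01,  6.99741215e+00,
        7.00251694e-03, -1.57603299e-04]), 'tool_pos': array([0.27256404, 0.61727451, 0.40372446]), 'orientation': array([ 1.79902857e+02, -8.25858654e-03, -2.38304410e+01]), 'force': array([-0.39562313, -0.00916185, -0.04762739]), 'moment': array([-0.03230455,  0.03500249, -0.00787864]), 'opening': 0.08755448809823069}
side [[571.54934006   0.         316.68729074]
 [  0.         571.54934006 242.84554365]
 [  0.           0.           1.        ]] [[ 0.70172447 -0.71228932  0.01505613]
 [-0.48213812 -0.49033346 -0.7260275 ]
 [ 0.52452416  0.50221213 -0.68750082]] [-0.41376474  0.34143488  1.22540503]
jig [(array([297., 328.]), 0.62), (array([415., 459.]), 0.23)]
housing [(array([244., 286.]), 0.7), (array([291., 317.]), 0.46)]
short_flap_hinge [(array([287., 314.]), 0.63)]
long_flap_hinge [(array([260., 347.]), 0.58)]
handle [(array([243., 300.]), 0.88)]
pointer [(array([244., 319.]), 0.84)]
mark []
top [[623.22910203   0.         312.99740697]
 [  0.         623.22910203 235.63770084]
 [  0.           0.           1.        ]] [[ 0.01586114 -0.99985605  0.00602604]
 [-0.9834439  -0.0166883  -0.18044279]
 [ 0.18051737 -0.00306424 -0.98356702]] [-0.02054583  0.57520333  1.67370292]
jig [(array([257., 345.]), 0.65), (array([226., 348.]), 0.65)]
housing [(array([253., 298.]), 0.58), (array([204., 302.]), 0.52)]
short_flap_hinge [(array([275., 349.]), 0.85)]
long_flap_hinge [(array([230., 351.]), 0.77)]
handle [(array([250., 315.]), 0.98)]
pointer [(array([229., 310.]), 0.58), (array([303., 124.]), 0.25)]
mark []
```

View pics/side0.png

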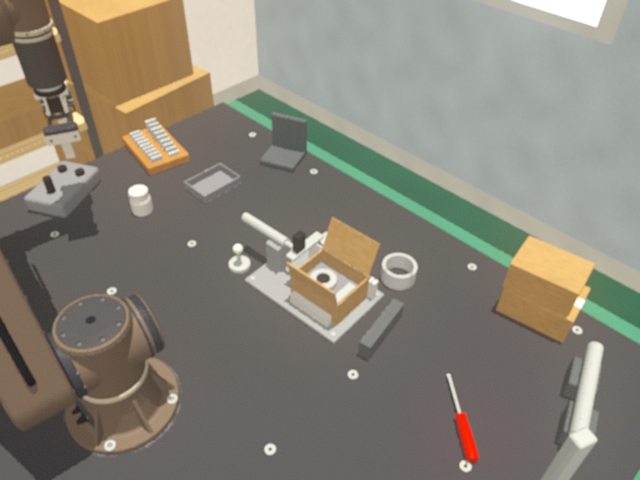

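View pics/top0.png

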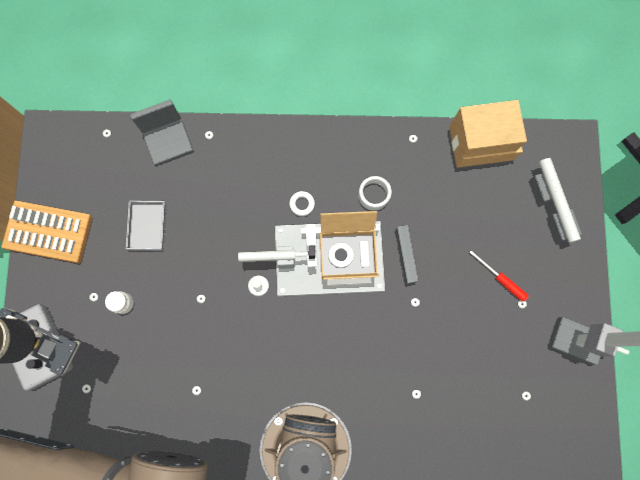

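```bash
python3 - <<'E'
from h import *
from scipy.optimize import least_squares
P={}
pts={'jig':(0,0,0),'housing':(0,145,106),'short_flap_hinge':(-60,0,89),'long_flap_hinge':(60,0,94),'handle':(0,100,143),'pointer':(71,100,82)}
obs=[]
for n in('side','top'):
    p=P[n]=ctrl.snapshot(n)
    for l in pts:
        for r in ctrl.mark_of(p,l)[:1]: obs.append((n,l,r['at'][::-1]))
    for l in ['mark','short_flap','long_flap']:
        print(n,l,[(r['extent'],round(r['confidence'],2)) for r in ctrl.recognise(p,l)[:3]])
def J(v,X):
    a=v[2]; X=np.asarray(X,float)/1000
    return np.array([v[0]+np.cos(a)*X[0]-np.sin(a)*X[1],v[1]+np.sin(a)*X[0]+np.cos(a)*X[1],X[2]])
f=lambda v:np.concatenate([proj(P[n],J(v,pts[l]))-q for n,l,q in obs])
s=least_squares(f,[.55,-.05,0],loss='soft_l1',x_scale=[.01,.01,.01])
print(s.x,np.degrees(s.x[2])); 
for (n,l,q),r in zip(obs,s.fun.reshape(-1,2)): print(n,l,r.round(1))
for n in P:
    im=P[n]['image'][:,:,::-1].copy()
    c=(265,400,200,330) if n=='top' else (225,400,205,345)
    crop=im[c[2]:c[3],c[0]:c[1]]
    S=4
    crop=cv2.resize(crop,None,fx=S,fy=S,interpolation=cv2.INTER_CUBIC)
    for X in [(-100,-100,12),(100,-100,12),(100,200,12),(-100,200,12),(-60,-75,87),(60,-75,87),(60,75,87),(-60,75,87),(63,-90,70),(79,-90,70),(63,125,70),(79,125,70),(0,145,106),(0,100,169)]:
        u=(proj(P[n],J(s.x,X))-[c[0],c[2]]+.5)*S
        cv2.circle(crop,tuple(int(z) for z in u),2,(0,0,255),-1)
    cv2.imwrite(f'pics/{n}1.png',crop)
E
```

```text
side mark []
side short_flap [([289.4, 260.9, 335.3, 304.6], 0.61)]
side long_flap [([321.5, 219.2, 382.3, 275.5], 0.66)]
top mark [([125.1, 199.7, 169.3, 253.0], 0.16)]
top short_flap [([235.3, 213.1, 386.6, 295.6], 0.66), ([324.0, 272.5, 381.5, 279.3], 0.49)]
top long_flap [([320.0, 211.4, 375.3, 232.6], 0.78)]
[ 0.52616515 -0.10924158  0.06979459] 3.998935369753757
side jig [-68.6  24.3]
side housing [ 0.3 -0.2]
side short_flap_hinge [1.2 0.4]
side long_flap_hinge [-2.  -0.8]
side pointer [-0.9 -2.6]
top jig [3.8 0.2]
top housing [-3.9 -0.2]
top short_flap_hinge [ 2. -1.]
top long_flap_hinge [1.  1.4]
top handle [-0.5 -0.1]
top pointer [ 0.1 -2. ]
```

View pics/side1.png

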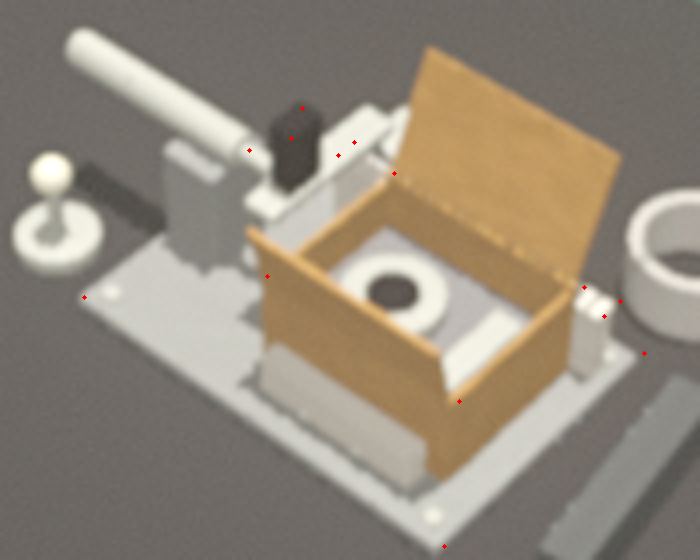

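View pics/top1.png

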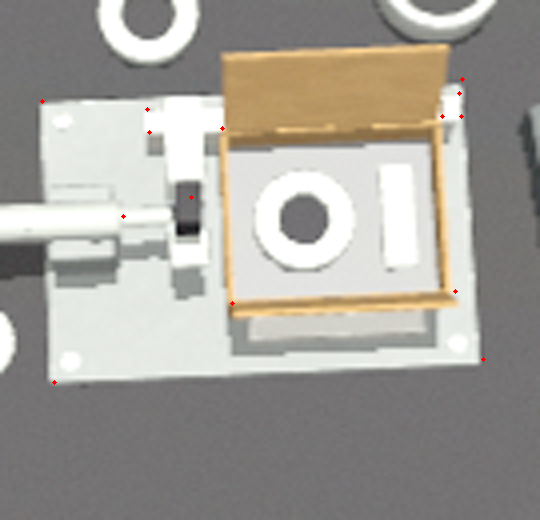

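```bash
cat >> h.py <<'E'
def J(v,X):
    a=v[2]; X=np.asarray(X,float)/1000
    return np.array([v[0]+np.cos(a)*X[0]-np.sin(a)*X[1],v[1]+np.sin(a)*X[0]+np.cos(a)*X[1],X[2]])
E
python3 - <<'E'
from h import *
from scipy.optimize import least_squares
P={n:ctrl.snapshot(n) for n in('side','top')}
off={'side':(225,205),'top':(265,200)}
O=[('side',(-100,200,12),(80,297)),('side',(-100,-100,12),(437,550)),('side',(100,-100,12),(637,355)),
('top',(-100,200,12),(52,383)),('top',(-100,-100,12),(480,362)),('top',(100,200,12),(40,101)),
('top',(60,75,87),(220,137)),('top',(0,145,118),(122,205)),('side',(0,145,118),(243,135)),
('side',(-60,-75,87),(443,398)),('side',(60,-75,87),(577,288))]
F=[('side','s',73,(248,230)),('side','s',-73,(438,352)),('side','l',73,(430,47)),('side','l',-73,(620,157)),('top','l',73,(222,53)),('top','l',-73,(448,44)),('top','s',73,(232,304)),('top','s',-73,(456,297))]
def fp(k,a,y): return (-60+50*np.cos(a),y,89+50*np.sin(a)) if k=='s' else (60-85*np.cos(a),y,94+85*np.sin(a))
def f(v):
    r=[proj(P[n],J(v,X))-(np.array(q)/4-.5+off[n]) for n,X,q in O]
    r+=[proj(P[n],J(v,fp(k,v[3] if k=='s' else v[4],y)))-(np.array(q)/4-.5+off[n]) for n,k,y,q in F]
    return np.concatenate(r)
s=least_squares(f,[.52,-.1,.05,1.7,1.9],loss='soft_l1',x_scale=.01)
print(s.x,np.degrees(s.x[2:])); print(f(s.x).reshape(-1,2).round(1))
for n in P:
    print(n,'cam',-np.array(P[n]['R']).T@P[n]['t'])
    for l in ['tape_roll','parallel','ref_sphere','jar','tray','ring_gauge','screwdriver']:
        print(l,[(np.round(r['at']),round(r['confidence'],2)) for r in ctrl.mark_of(P[n],l)][:1])
E
```

```text
[ 0.52366481 -0.1063521   0.05991712  1.76892443  1.98346466] [  3.43299831 101.35190392 113.64415374]
[[-0.1 -0.6]
 [-0.3 -1. ]
 [ 0.4 -0.1]
 [-0.8  0.2]
 [-0.4  0.7]
 [-0.2  0.3]
 [-0.2 -1.6]
 [-0.9  2.6]
 [ 0.4  0.1]
 [ 2.1  0.9]
 [ 0.2  0.1]
 [ 0.8 -0.9]
 [ 0.8 -0.4]
 [ 0.4  0.2]
 [ 0.4 -0.1]
 [-0.   0.4]
 [-0.3  0.3]
 [ 0.1  2. ]
 [ 0.2  1.3]]
side cam [-0.18778693 -0.74271653  1.09658777]
tape_roll [(array([273., 397.]), 0.64)]
parallel [(array([335., 378.]), 0.61)]
ref_sphere [(array([268., 240.]), 0.7)]
jar [(array([258., 346.]), 0.38)]
tray [(array([185., 214.]), 0.66)]
ring_gauge [(array([244., 331.]), 0.49)]
screwdriver [(array([418., 459.]), 0.72)]
top cam [ 0.26387362 -0.00581507  1.7501141 ]
tape_roll [(array([194., 376.]), 0.84)]
parallel [(array([256., 401.]), 0.81)]
ref_sphere [(array([284., 259.]), 0.67)]
jar [(array([203., 301.]), 0.68)]
tray [(array([227., 145.]), 0.85)]
ring_gauge [(array([204., 300.]), 0.56)]
screwdriver [(array([275., 495.]), 0.97)]
```

>>> {"op": "carry_out", "data": {
  "moves": "0 0.439 0.481 0 0 0 -0.4758;0 0.439 0.481 0 0 0 -0.4758;0 0.439 0.481 0 0 0 -0.4758;0 0.439 0.481 0 0 0 -0.4758;0 0.439 0.481 0 0 0 -0.4758;0 0.439 0.481 0 0 0 -0.4758;0 0.439 0.481 0 0 0 -0.4758;0 0.439 0.481 0 0 0 -0.4758;0 0.439 0.481 0 0 0 -0.4758;0 0.439 0.481 0 0 0 -0.4758;0 0.439 0.481 0 0 0 -0.4758;0 0.439 0.481 0 0 0 -0.4758;0 0.439 0.481 0 0 0 -0.4758;0 0.447 0.644 0 0 0 -0.4758;0 0.447 0.644 0 0 0 -0.4758;0 0.447 0.644 0 0 0 -0.4758;0 0.447 0.644 0 0 0 -0.4758;0 0.447 0.644 0 0 0 -0.4758;0 0.447 0.644 0 0 0 -0.4758;0 0.447 0.644 0 0 0 -0.4758"
}}

```text
clock: 4.6
tool_pos: [0.4218, -0.1517, 0.4048]
orientation: [-180.0, -0.0, 3.5]
force: [-0.5, 0.6, 0.3]
opening: 0.0002
```

```bash
cat >> h.py <<'E'
V=np.array([.5237,-.1064,.0599])
def tcpjig(o,v=V):
    d=np.array(o['tool_pos'])[:2]-v[:2]; c,s=np.cos(v[2]),np.sin(v[2])
    return np.round([1000*(c*d[0]+s*d[1]),1000*(-s*d[0]+c*d[1]),1000*o['tool_pos'][2]-178],1)
def crops(tag):
    P={}
    for n,c in (('side',(225,425,195,345)),('top',(255,415,190,310))):
        p=ctrl.snapshot(n);P[n]=p
        im=p['image'][c[2]:c[3],c[0]:c[1],::-1]
        cv2.imwrite(f'pics/{n}{tag}.png',cv2.resize(im,None,fx=4,fy=4,interpolation=cv2.INTER_CUBIC))
    return P
def st():
    o=ctrl.get_obs(); print('t',o['clock'],'tip jig',tcpjig(o),'rpy',np.round(o['orientation'],1),'F',np.round(o['force'],1),'open',round(o['opening'],4))
E
python3 -c "
from h import *
st();crops('2')"
```

```text
t 4.6 tip jig [-104.5  -39.1  226.8] rpy [-180.    -0.     3.5] F [-0.5  0.6  0.3] open 0.0002
```

View pics/side2.png

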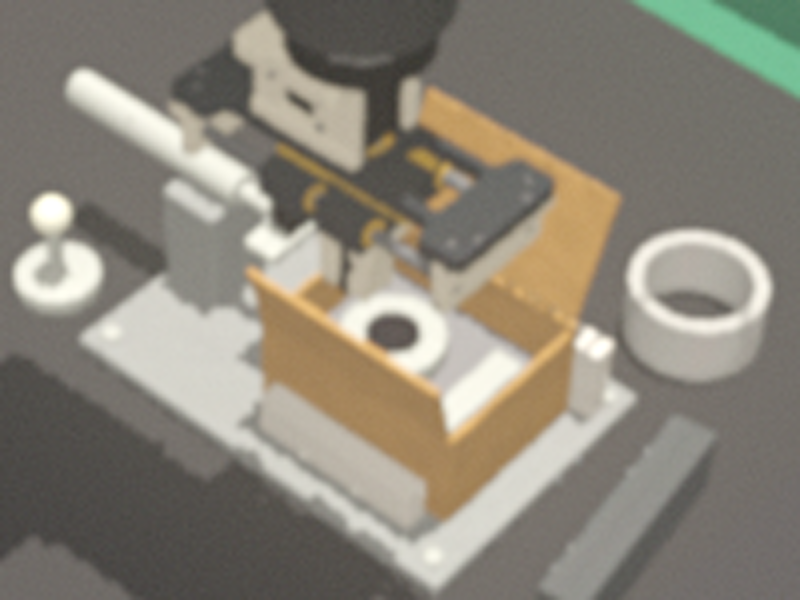

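View pics/top2.png

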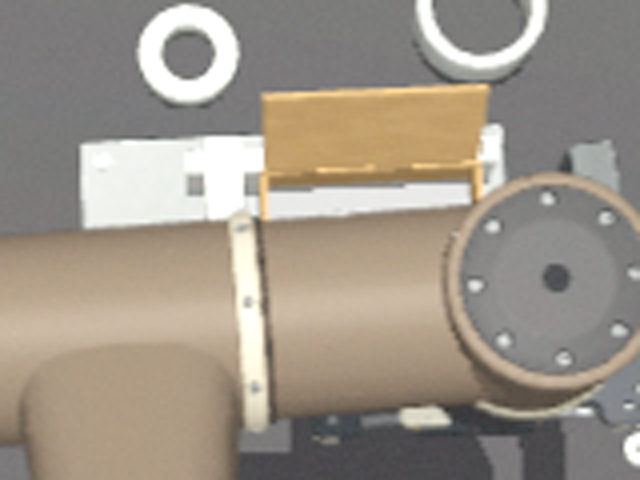

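```bash
python3 -c "
from h import *
st();p=snap('side','s3.png')
o=ctrl.get_obs()
for y in(-60,-39,0,40): print(y,(proj(p,J(V,(-104.5,-39+y+39,227)))-[225,195])*4)
im=p['image'][150:310,220:420,::-1]
cv2.imwrite('pics/s3.png',cv2.resize(im,None,fx=4,fy=4,interpolation=cv2.INTER_CUBIC))
"
```

```text
t 4.7 tip jig [-104.4  -38.9  226.6] rpy [-180.     0.     3.5] F [ 0.3 -1.   0.4] open 0.0005
-60 [384.53720501 300.13268118]
-39 [354.62316476 281.04022174]
0 [300.3391352  246.39376062]
40 [246.31465752 211.91295695]
```

View pics/s3.png

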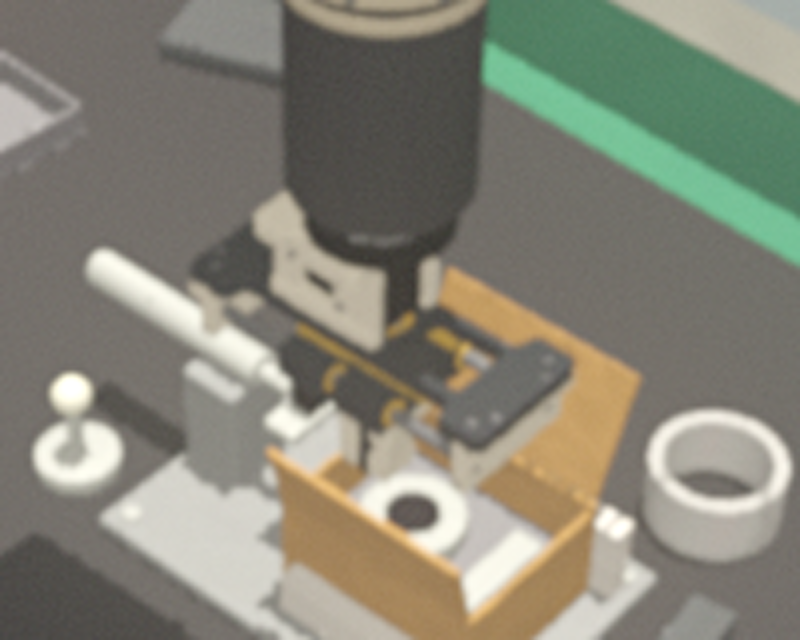

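>>> {"op": "carry_out", "data": {
  "moves": "0 0 0 0.05 0 0 0;0 0 0 0.101 0 0 0;0 0.013 0 0.101 0 0 0;0 0.026 0 0.101 0 0 0;0 0.034 0 0.101 0 0 0;0 0.042 0 0.101 0 0 0;0 0.047 0 0.102 0 0 0;0 0.052 0 0.104 0 0 0;0 0.056 0 0.107 0 0 0;0 0.060 0 0.110 0 0 0;0 0.063 0 0.113 0 0 0;0 0.066 0 0.117 0 0 0;0 0.069 0 0.121 0 0 0;0 0.071 0 0.126 0 0 0;0 0.072 0 0.131 0 0 0;0 0.073 0 0.134 0 0 0;0 0.073 0 0.135 0 0 0;0 0.073 0 0.135 0 0 0"
}}

```text
clock: 6.55
tool_pos: [0.4942, -0.1478, 0.2695]
orientation: [180.0, 0.0, 3.4]
force: [0.2, -0.0, 0.2]
opening: 0.0003
```

```bash
python3 -c "
from h import *
st();crops('4')"
```

```text
t 6.55 tip jig [-31.9 -39.6  91.5] rpy [180.    0.    3.4] F [ 0.2 -0.   0.2] open 0.0003
```

View pics/side4.png

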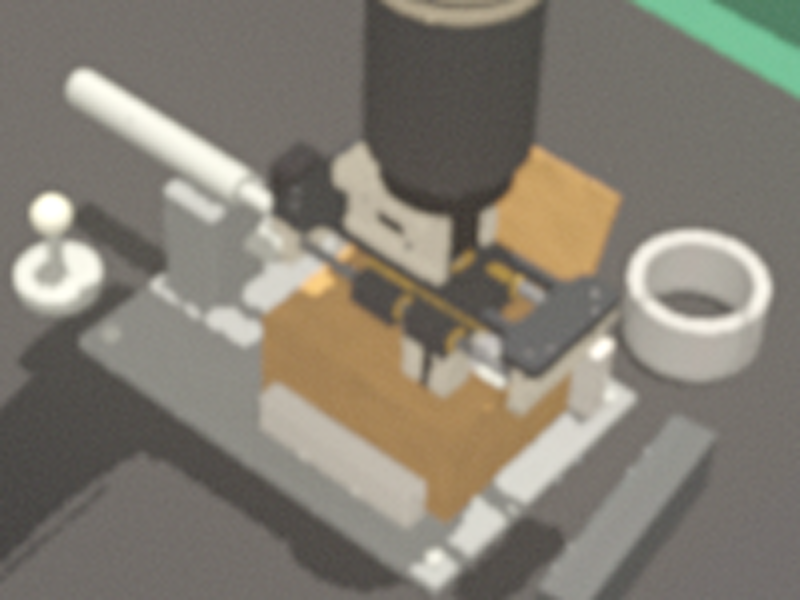

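>>> {"op": "carry_out", "data": {
  "moves": "0 0 0 0.002 0 0 0;0 0 0 0.003 0 0 0;0 0 0 0.004 0 0 0;0 0 0 0.004 0 0 0"
}}

```text
clock: 7.05
tool_pos: [0.4941, -0.1478, 0.2683]
orientation: [180.0, -0.0, 3.5]
force: [-9.6, 6.1, 29.0]
opening: 0.0006
```

```bash
python3 -c "
from h import *
st()"
```

```text
t 7.05 tip jig [-32.  -39.6  90.3] rpy [180.   -0.    3.5] F [-9.6  6.1 29. ] open 0.0006
```

>>> {"op": "carry_out", "data": {
  "moves": "0 0 0 -0.05 0 0 0;0 0 0 -0.1 0 0 0;0 0 0 -0.15 0 0 0;0 0 0 -0.15 0 0 0;0 0.05 0 -0.15 0 0 0;0 0.1 0 -0.15 0 0 0;0 0.15 0 -0.15 0 0 0;0 0.155 0 -0.15 0 0 0;0 0.155 0 -0.15 0 0 0;0 0.155 0 -0.15 0 0 0;0 0.155 0 -0.11 0 0 0;0 0.155 0 -0.0625 0 0 0;0 0.155 0 -0.0625 0 0 0;0 0.155 0 -0.0625 0 0 0"
}}

```text
clock: 8.45
tool_pos: [0.6485, -0.1388, 0.3295]
orientation: [180.0, 0.0, 3.5]
force: [0.3, -0.2, 1.1]
opening: 0.0006
```

```bash
python3 -c "
from h import *
st();crops('5')"
```

```text
t 8.45 tip jig [122.6 -39.8 151.5] rpy [180.    0.    3.5] F [ 0.3 -0.2  1.1] open 0.0006
```

View pics/side5.png

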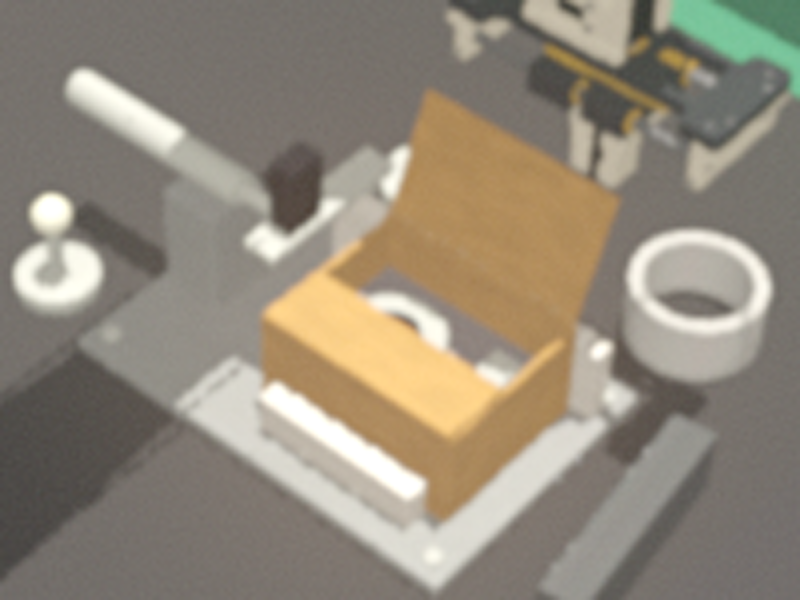

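>>> {"op": "carry_out", "data": {
  "moves": "0 -0.015 0 0 0 0 0;0 -0.027 0 0 0 0 0;0 -0.039 0 0 0 0 0;0 -0.051 0 0 0 0 0;0 -0.059 0 0.001 0 0 0;0 -0.066 0 0.002 0 0 0;0 -0.073 0 0.004 0 0 0;0 -0.079 0 0.007 0 0 0;0 -0.085 0 0.011 0 0 0;0 -0.091 0 0.015 0 0 0;0 -0.096 0 0.020 0 0 0;0 -0.1005 0 0.026 0 0 0;0 -0.104 0 0.033 0 0 0;0 -0.1065 0 0.040 0 0 0;0 -0.108 0 0.047 0 0 0;0 -0.109 0 0.053 0 0 0;0 -0.109 0 0.055 0 0 0;0 -0.109 0 0.057 0 0 0;0 -0.109 0 0.057 0 0 0"
}}

```text
clock: 10.45
tool_pos: [0.5401, -0.1451, 0.2737]
orientation: [179.9, -0.0, 3.5]
force: [-10.1, 4.3, 26.7]
opening: 0.0006
```

```bash
python3 -c "
from h import *
st()"
```

```text
t 10.45 tip jig [ 14.1 -39.7  95.7] rpy [179.9  -0.    3.5] F [-10.1   4.3  26.7] open 0.0006
```

>>> {"op": "carry_out", "data": {
  "moves": "0 0 0 -0.05 0 0 0;0 0 0 -0.1 0 0 0;0.05 0 -0.05 -0.15 0 0 0;0.05 0 -0.1 -0.15 0 0 0;0.05 0 -0.15 -0.15 0 0 0;0.05 0 -0.15 -0.15 0 0 0;0.05 0 -0.15 -0.15 0 0 0;0.05 0 -0.15 -0.15 0 0 0"
}}

```text
clock: 11.25
tool_pos: [0.5311, 0.005, 0.4207]
orientation: [180.0, 0.0, 3.5]
force: [-0.8, 0.1, -0.6]
opening: 0.0427
```

```bash
python3 -c "
from h import *
st();P=crops('6')
for n in P:
  for l in ['mark','pointer','handle','housing']: print(n,l,[(r['at'],round(r['confidence'],2)) for r in ctrl.mark_of(P[n],l)][:3])
"
```

```text
t 11.25 tip jig [ 14.1 110.7 242.7] rpy [180.    0.    3.5] F [-0.8  0.1 -0.6] open 0.0427
side mark []
side pointer [([243.3, 318.5], 0.87)]
side handle [([241.8, 299.4], 0.59), ([245.6, 317.0], 0.36)]
side housing [([242.6, 285.7], 0.9)]
top mark [([228.8, 333.0], 0.56)]
top pointer []
top handle [([251.0, 312.7], 0.52)]
top housing [([255.1, 299.9], 0.57)]
```

View pics/side6.png

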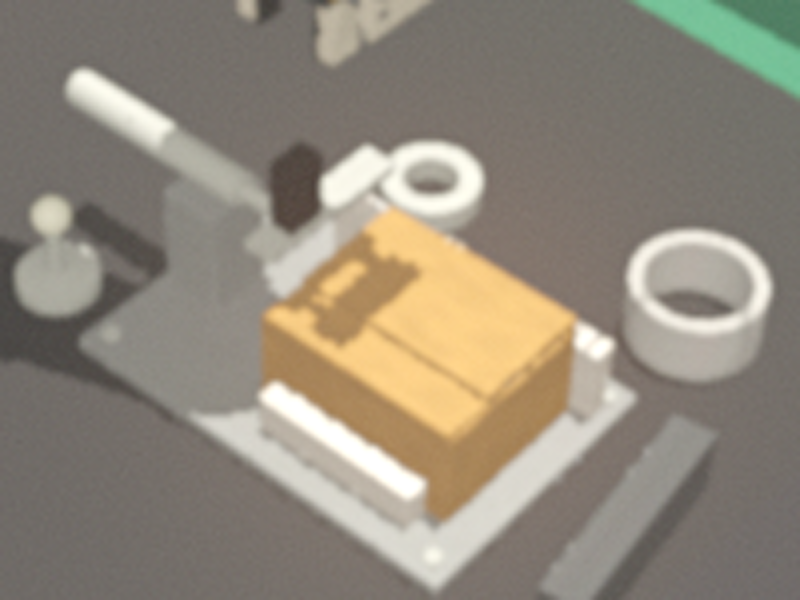

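View pics/top6.png

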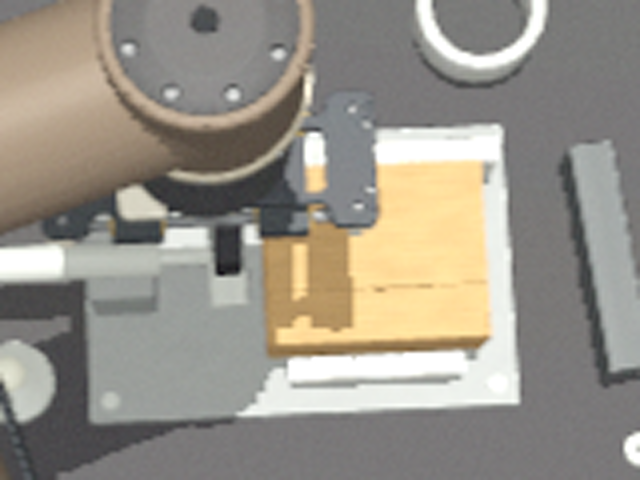

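>>> {"op": "carry_out", "data": {
  "moves": "0.05 0 -0.05 0 0 0 0;0.05 0 -0.1 0 0 0 0;0.05 0 -0.15 0 0 0 0;0.05 0 -0.18 0 0 0 0;0.05 0 -0.18 0 0 0 0;0.05 0 -0.18 0 0 0 0"
}}

```text
clock: 12.35
tool_pos: [0.5203, 0.1849, 0.4209]
orientation: [180.0, 0.0, 3.5]
force: [0.4, -0.6, -0.1]
opening: 0.0498
```

```bash
python3 -c "
from h import *
st();P=crops('7')
for n in P:
  for l in ['mark','pointer','handle','housing']: print(n,l,[(r['at'],round(r['confidence'],2)) for r in ctrl.mark_of(P[n],l)][:3])
im=P['top']['image'][205:265,295:395,::-1]
cv2.imwrite('pics/top7z.png',cv2.resize(im,None,fx=8,fy=8,interpolation=cv2.INTER_CUBIC))
im=P['side']['image'][220:300,280:380,::-1]
cv2.imwrite('pics/side7z.png',cv2.resize(im,None,fx=7,fy=7,interpolation=cv2.INTER_CUBIC))
"
```

```text
t 12.35 tip jig [ 14.  291.  242.9] rpy [180.    0.    3.5] F [ 0.4 -0.6 -0.1] open 0.0498
side mark []
side pointer [([243.5, 315.4], 0.8)]
side handle [([240.6, 301.0], 0.77), ([260.9, 350.2], 0.45)]
side housing [([244.3, 319.1], 0.2)]
top mark [([230.1, 332.1], 0.54)]
top pointer [([195.4, 374.7], 0.7), ([230.1, 311.8], 0.57), ([277.5, 495.1], 0.51)]
top handle [([248.7, 312.3], 0.68)]
top housing [([253.0, 294.8], 0.8), ([273.6, 494.0], 0.56)]
```

View pics/top7z.png

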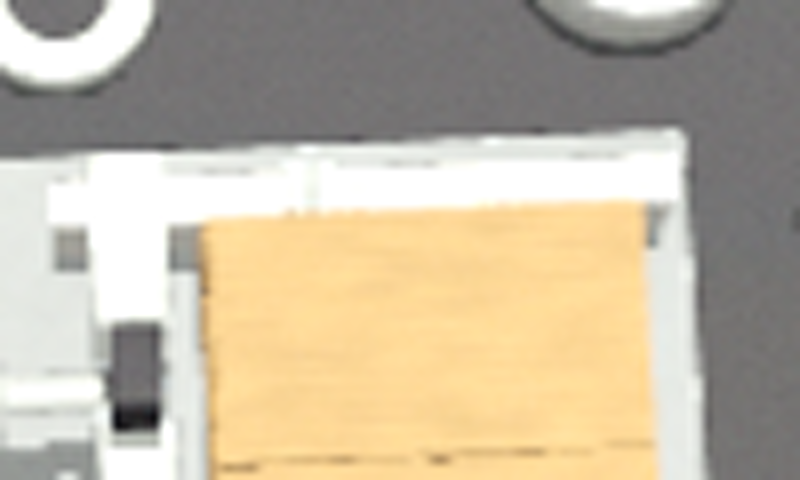

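View pics/side7z.png

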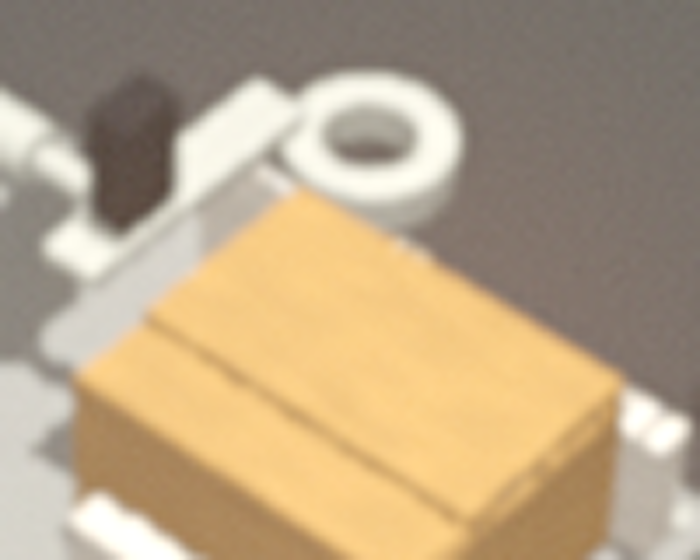

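```bash
python3 -c "
from h import *
p=ctrl.snapshot('top'); im=p['image'][205:265,295:395,::-1].astype(float)
g=p['image'].astype(float).mean(2)
for r in range(226,232): print(r,g[r,300:345].round(0).astype(int))
z=np.clip((im-190)*4,0,255).astype('uint8')
cv2.imwrite('pics/top8z.png',cv2.resize(z,None,fx=8,fy=8,interpolation=cv2.INTER_CUBIC))
for y in (88,100,112): print('bar',y,proj(p,J(V,(65,y,110))))
for y in range(0,90,10): print(y,proj(p,J(V,(71,y,76))).round(2))
q=ctrl.snapshot('side')
for y in (30,40,50,60): print('side',y,proj(q,J(V,(71,y,76))).round(1),proj(q,J(V,(78,y,76))).round(1))
z=q['image'][220:300,280:380,::-1].astype(float)
z=np.clip((z-100)*1.7,0,255).astype('uint8')
cv2.imwrite('pics/side8z.png',cv2.resize(z[10:60,20:90],None,fx=11,fy=11,interpolation=cv2.INTER_CUBIC))
"
```

```text
226 [232 230 231 233 232 225 252 255 255 255 255 255 255 255 255 246 232 233
 232 231 218 210 217 218 221 213 225 243 244 246 247 255 255 250 248 255
 255 255 255 255 255 255 255 255 255]
227 [231 229 216 228 245 233 255 255 255 255 255 255 255 255 255 255 255 255
 255 255 255 255 255 255 255 255 255 255 255 255 255 255 255 249 248 255
 255 255 255 255 255 255 255 255 255]
228 [232 255 255 255 255 255 255 255 255 255 255 255 255 255 255 255 255 255
 255 255 255 255 255 255 255 255 255 255 255 255 255 254 255 245 244 255
 255 255 255 254 255 255 255 255 255]
229 [232 255 255 255 255 255 255 255 255 255 255 255 255 255 255 255 255 255
 255 255 255 255 255 255 255 255 255 255 255 255 255 254 255 242 241 255
 255 255 255 255 255 255 255 255 255]
230 [232 255 255 255 255 255 255 255 255 255 255 255 255 255 255 255 255 255
 255 255 255 255 255 255 255 255 255 255 255 255 255 253 255 245 244 255
 255 255 255 255 255 255 255 255 255]
231 [231 255 255 255 255 255 255 255 255 255 255 255 255 255 255 255 255 255
 255 255 255 255 255 255 255 251 252 252 251 250 236 217 237 221 221 236
 230 226 230 221 221 229 226 223 223]
bar 88 [314.50195143 228.90184992]
bar 100 [310.0300728  229.09015106]
bar 112 [305.55730337 229.27848971]
0 [346.4  227.77]
10 [342.76 227.93]
20 [339.11 228.08]
30 [335.46 228.23]
40 [331.82 228.39]
50 [328.17 228.54]
60 [324.52 228.7 ]
70 [320.87 228.85]
80 [317.22 229.  ]
side 30 [338.3 257. ] [340.1 255.6]
side 40 [335.3 255.1] [337.  253.7]
side 50 [332.3 253.3] [334.  251.9]
side 60 [329.3 251.5] [331. 250.]
```

View pics/top8z.png

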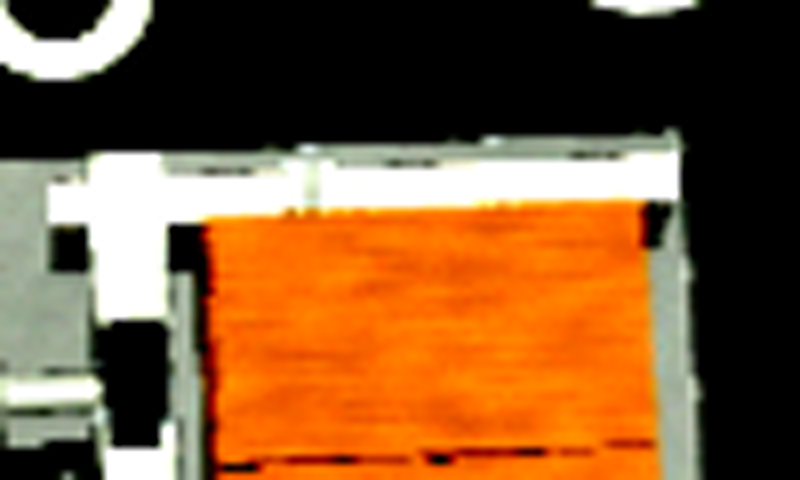

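View pics/side8z.png

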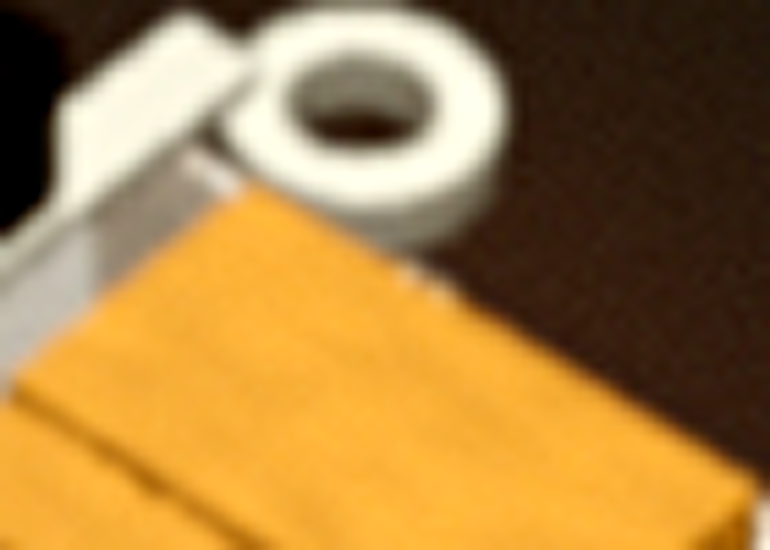

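>>> {"op": "carry_out", "data": {
  "moves": "0.05 -0.014 0.05 0 0 0 0;0.05 -0.014 0.1 0 0 0 0;0.05 -0.014 0.15 0 0 0 0;0.05 -0.014 0.191 0 0 0 0;0.05 -0.014 0.191 0 0 0 0;0.05 -0.014 0.191 0 0 0 0;0.05 -0.014 0.191 0.04 0 0 0;0.05 -0.014 0.191 0.08 0 0 0;0.05 -0.014 0.191 0.117 0 0 0;0.05 -0.014 0.191 0.117 0 0 0;0.05 -0.014 0.191 0.117 0 0 0"
}}

```text
clock: 14.05
tool_pos: [0.5184, -0.0063, 0.3047]
orientation: [179.9, 0.0, 3.5]
force: [0.8, 0.6, 0.8]
opening: 0.05
```

```bash
python3 -c "
from h import *
st();P=crops('9')"
```

```text
t 14.05 tip jig [  0.7 100.2 126.7] rpy [179.9   0.    3.5] F [0.8 0.6 0.8] open 0.05
```

View pics/side9.png

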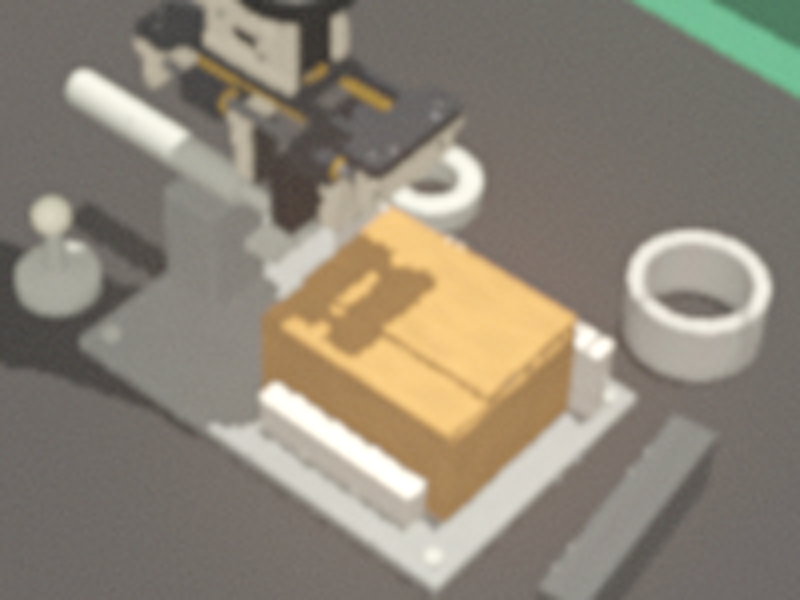

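The fingers straddle the black handle (around 300,190 in the crop). Now I close them.

>>> {"op": "carry_out", "data": {
  "moves": "0.01 0 0 0 0 0 0;0.01 0 0 0 0 0 0;0.01 0 0 0 0 0 0;0.01 0 0 0 0 0 0;0.01 0 0 0 0 0 0;0.01 0 0 0 0 0 0"
}}

```text
clock: 14.75
tool_pos: [0.518, -0.0076, 0.3045]
orientation: [180.0, -0.0, 3.4]
force: [-0.1, -3.6, 4.0]
opening: 0.0196
```

```bash
python3 -c "
from h import *
st()"
```

```text
t 14.75 tip jig [  0.2  99.  126.5] rpy [180.   -0.    3.4] F [-0.1 -3.6  4. ] open 0.0196
```

>>> {"op": "carry_out", "data": {
  "moves": "0.01 0 0.006 0 0 0 0;0.01 0 0.012 0 0 0 0;0.01 0 0.018 0 0 0 0;0.01 0 0.024 0 0 0 0;0.01 0 0.03 0 0 0 0;0.01 0 0.036 0 0 0 0;0.01 0 0.042 0 0 0 0;0.01 0 0.048 0 0 0 0;0.01 0 0.054 0 0 0 0;0.01 0 0.06 0 0 0 0;0.01 0 0.064 0 0 0 0;0.01 0 0.0645 0 0 0 0;0.01 0 0.0645 0 0 0 0;0.01 0 0.0645 0 0 0 0"
}}

```text
clock: 16.15
tool_pos: [0.5218, -0.0709, 0.3045]
orientation: [-179.9, -0.0, 3.4]
force: [-3.1, 6.0, 5.5]
opening: 0.0199
```

```bash
python3 -c "
from h import *
st();P=crops('10')
for n in P:
  for l in ['mark','pointer','handle']: print(n,l,[(r['at'],round(r['confidence'],2)) for r in ctrl.mark_of(P[n],l)][:2])
"
```

```text
t 16.15 tip jig [  0.3  35.5 126.5] rpy [-179.9   -0.     3.4] F [-3.1  6.   5.5] open 0.0199
side mark []
side pointer [([254.5, 334.9], 0.74)]
side handle [([250.4, 315.0], 0.92)]
top mark []
top pointer []
top handle [([250.6, 339.7], 0.4)]
```

View pics/side10.png

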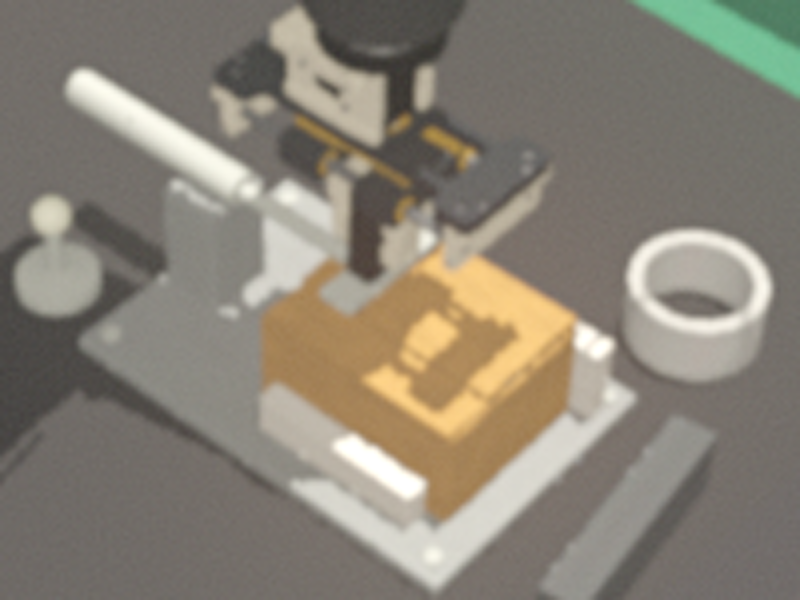

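View pics/top10.png

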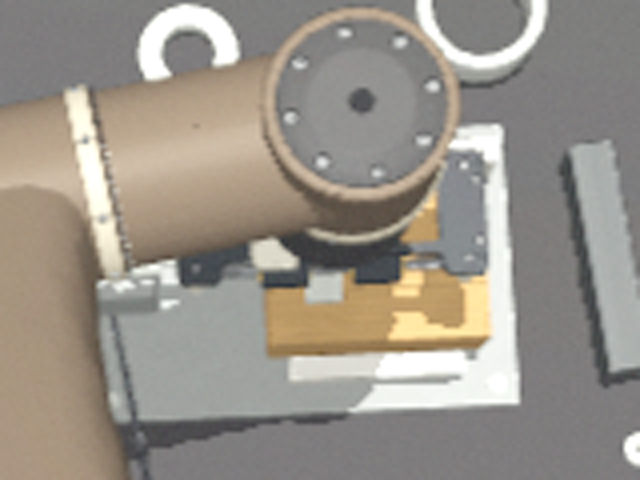

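```bash
python3 -c "
from h import *
st();p=ctrl.snapshot('top');q=ctrl.snapshot('side')
g=p['image'].astype(int)
for x in(-28,): 
  for y in(23.5,35.5,47.5): print(y,proj(p,J(V,(x,y,110))),proj(q,J(V,(-35,y,110))))
for r in (261,262,263,264): print(r,g[r,325:347,0]-g[r,325:347,2])
print('side ptr',proj(q,J(V,(71,35.5,82))))
c=q['image'][250:280,295:335,::-1]
cv2.imwrite('pics/s11.png',cv2.resize(c,None,fx=16,fy=16,interpolation=cv2.INTER_CUBIC))
"
```

```text
t 16.55 tip jig [  0.3  35.6 126.5] rpy [-179.9   -0.     3.5] F [-3.3  5.7  5.6] open 0.0201
23.5 [340.32298155 262.22658657] [312.68274978 271.49032245]
35.5 [335.81087667 262.42004145] [308.92486204 269.06363859]
47.5 [331.29786437 262.61353523] [305.19781967 266.65687336]
261 [ -8  -4  -7 -10   9  17   5   2   5   2   3   3   5   4   4  30  85  84
  76  65  64  73]
262 [81 77 79 79 80 83 22  4  5  4  4  5  5  5  5 27 82 81 81 79 81 81]
263 [86 83 84 84 86 87 26  3  4  3  3  4  5  4  4 19 82 84 84 84 81 83]
264 [89 85 86 85 84 84 30  2  4  4  4  4  4  4  3 19 82 82 84 87 85 84]
side ptr [336.73268971 254.2944314 ]
```

View pics/s11.png

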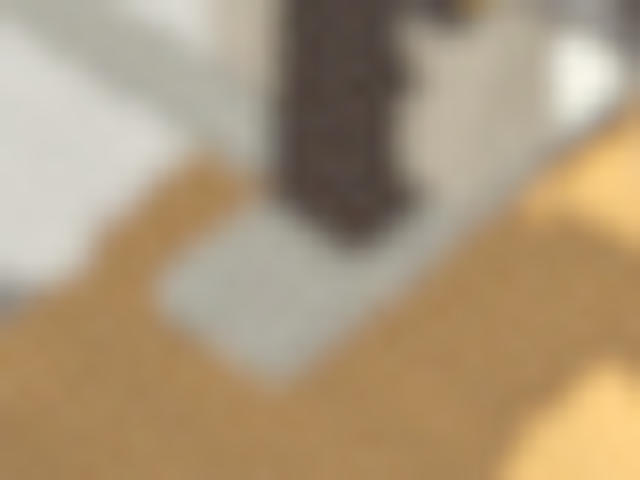

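```bash
python3 -c "
from h import *
print(ctrl.close_job());st()"
```

```text
the job is handed in; nothing more can be done
None
the job is handed in; nothing more can be done
```

I folded the short flap flat, then the long flap over it. I pulled the hold-down out about 63.5 mm by its handle and handed the job in with the gripper still holding it. The simulator gave no verdict.

- **Pointer:** by the arm reading it stands within about 0.5 mm of the ridge along the fence (arm y 35.5, ridge measured at y 35.4). The crossbar's edges in the top picture put it at y 36.3, about 1 mm off. The two disagree slightly, but both are well inside the 5 mm allowed.
- **Not checked directly:** at the end the arm and carton hid the pointer tip and the ridge in both cameras. The ridge position comes from the top picture taken before the pull, roughly matched by the side picture.
- **Grip:** the fingers stopped at 20 mm on the handle, and the wrist read about 6 N along the pull. The arm was steady over the last 0.4 s.
- **Flaps:** both looked flat in the pictures after folding. I pressed each down with 27 to 29 N.
- **Bystanders and time:** I saw nothing moved in the pictures near the jig. I took no final picture of the far ones (jar, tray, screwdriver), but the arm touched nothing beyond the flaps and handle. The clock was at about 16.6 s of the 51 s allowed.

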